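# Set the portion gauge on the cheese jig

### The job

On the portioning jig, move the long cheese loaf along the board until it sits square and flush against the steel end stop. Then squeeze the lock button on the gauge arm's upright grip, draw the arm out until its pointer lines up with the rider on the scale, and finish while still holding it there with the button squeezed in (a spring draws the arm back if you let go). Leave the two small cheeses on the board where they lie.

Things in the scene. Friction and masses are not known exactly. Their poses are not given: they have to be found in the camera images.
- jig: Fixed portioning jig: wooden board 440 x 300 x 25 mm, origin at the centre of its underside, z up, x the way the gauge arm extends. Steel end stop: working face at x = -0.100 looking to +x, from y = 0 to +0.100, top 70 mm above the counter. Loaf lane: the +y half, centre line y = +0.050. Gauge: along y = -0.110. Scale: ticked aluminium strip on the board between gauge and lane.
- loaf_center (a point): Centre of the loose, rigid loaf of hard cheese, 190 (own x) x 60 (own y) x 60 mm (z), 0.5 to 0.9 kg, lying on the board; it starts 30 to 75 mm short of the end stop on its +x side and a little askew. Sliding it takes up to about 10 N. Flush against the stop its centre is at jig x = -0.005; 30 mm either side of the lane's centre line is fine.
- grip_head (a point): Place to pinch the gauge arm's upright black grip, 107 mm above the counter; axes as the jig's. The grip is 30 mm along x, top 134 mm above the counter. Plain cheek 15 mm to -y of this point; lock button, a grey paddle 24 mm (x) by 46 mm high, on the +y side, face 20 mm from it when out, 13 mm when in. Pinch along jig y from above: 35 mm wide, 28 mm with the button in.
- gauge_arm (a joint): How far the telescoping gauge arm is drawn out of its sleeve along jig +x, m: 0 parked (start) to 0.130. Locked when parked unless the button is squeezed; a return spring pulls it back with 2 to 5 N. The aluminium sleeve is 36 x 36 mm, jig x from -0.260 to -0.100, top 73 mm above the counter.
- lock_button (a joint): How far the lock button is squeezed in (towards jig -y), m: 0 out, 0.007 fully in. Sprung: 2.4 N to start, 6.6 N fully in; the lock frees at about 0.004. Squeezing the grip with 15 N or more presses it fully.
- pointer_tip (a point): Tip of the thin steel pointer blade (4 mm wide) that stands out from the foot of the grip to +y, over the scale; it moves with the arm. Axes as the jig's; its x is what is read on the scale.
- rider_mark (a point): Top of the fin of the rider that is fixed on the scale at today's portion: a small dark steel saddle, 14 x 16 mm, with a 3 mm wide upright fin, its top 44 mm above the counter, 15 mm beside the line of the pointer's tip. The pointer is on the mark when tip and fin have the same jig x. Axes as the jig's.
- rider: The same rider; origin at the centre of its underside on the scale, axes as the jig's. Fixed.
- puck: Bystander on the board: small round cheese, 44 mm across, 26 mm high, origin under its centre.
- end_piece: Bystander on the board behind the end stop: cheese end piece 45 x 55 x 40 mm, origin under its centre.
- loaf: The same loaf; origin at the centre of its underside, axes as given for its centre.
Things that resemble listed ones, but are neither listed nor needed, are in the scene too. What is shaped like the loaf but green, red or turquoise is not meant.

How it is judged:
By the outcome, as a careful person would: the job done as asked, in the order asked, and still so for the second after the job is handed in, while the arm keeps its last pose, push and grip.
It also fails if it takes over 48 s, if anything falls off the work surface, if the arm or the gripper's body presses on something with over 40 N, if the wrist force passes 120 N, or if a joint passes its speed limit or range.

### The arm

A 7-joint arm with a two-finger parallel gripper is mounted at the origin on the work surface. World frame = base frame: x ahead of the robot, y to its left, z up, the work surface at z = 0. Lengths are in m, angles in degrees, forces in N, time in s.
With the tool pointing down it reaches from about 0.35 to 0.9 m from the base axis. Payload 8.1 kg.
Tool frame: the origin (TCP) lies on the centre line of the jaws, within the pads' length; the fingertips stand 22 mm ahead of it and the grasp point (between the pads) lies 3 mm ahead of it (bot.nose_length is the distance from the TCP to the fingertips, in m); z points along the fingers, y is the direction in which the jaws open and shut (so a half turn about z gives the same grasp; the last joint's range is limited). The gripper opens to 92 mm and grips with 3 to 60 N. Pads are 19 mm wide; open, the fingers measure 130 mm over their backs; the gripper's body (75 mm by 190 mm) begins 47 mm behind the grasp point.
Start: joints at [58.293, 24.895, 1.432, 90.138, -0.665, 64.973, -4.303], TCP at [0.272, -0.563, 0.216] pointing down, gripper open.
Joint ranges: [-149.89, 149.89], [-25.12, 119.58], [-72.63, 75.52], [4.76, 147.25], [-75.54, 255.54], [6.69, 114.76], [-157.13, 157.13]. Speed limits (degrees/s): [127.2, 127.2, 172.46, 172.46, 180, 180, 180].

### API

Orientations are given as [roll, pitch, yaw] about the fixed x, y, z axes, in that order (R = Rz(yaw) Ry(pitch) Rx(roll)).
In Python, from station import bot, sensors, eyes, workorder gives the robot as it stands. Calls block until the motion is done:
- bot.move_to(position, orientation): joint-space move of the TCP to a pose.
- bot.move_linear(position, max_speed=0.15, attitude=None): straight line of the TCP; attitude=None keeps the orientation; max_speed is the mean speed in m/s.
- bot.movej(angles): joint-space move.
- bot.move_gripper(opening, newtons=None): finger opening in m; newtons is the grip in N (None keeps the last); returns when the fingers have stopped.
- bot.sleep(seconds).
- bot.ik(position, orientation): joint angles nearest the present ones, or None.
- sensors.observe(): the state.
- eyes.read_camera(name): name is "scene" or "side" or "wrist"; returns the picture (480x640x3 uint8, red, green, blue); there is no depth.
- eyes.calibration(name): a dict with "fx", "fy", "cx", "cy" (pixels), "dist_coeffs" ([k1, k2, p1, p2, k3] as OpenCV has them; the pictures are not rectified), "R" (3x3) and "t" (3): a world point X has camera coordinates R X + t; the wrist camera has in their place "T_tool_cam" (4x4, takes a point from camera to tool coordinates, whose origin is the TCP and whose axes are the flange's). Camera axes: x right, y down, z forward; pixel columns grow to the right and rows downward; lengths in m; the calibration is good to about 2 mm. A picture is of the moment at which its call begins: read the wrist's pose just before it. calibration takes no time and is no camera call.
A pose or a line that the arm cannot do raises bot.MotionError and nothing moves.
- workorder.job_done(): hands the job in, once; it reports no verdict.
The state is a dict: "time_s": time; "joint_positions": joint angles; "dq": joint speeds; "joint_torque": joint torques, N m; "position": TCP position; "eef_rot": TCP orientation; "ft_force": force on the tool from outside, world axes, zero at the start; "wrist_torque": the same for the moment, N m; "gripper_width": finger opening in m.
Only numpy, scipy, OpenCV 4.12 (cv2) and the standard library are available. Lean on these libraries where they do the work, as an engineer would, in place of code of your own. Each camera call takes 0.05 s, during which the arm holds its last target.

## Working session

There is one attempt and no reset: what is moved stays moved. The work goes in short steps, each a Python script; the robot and the scene stay as the last script left them, time stands still between calls to the robot, and variables do not carry over. Pictures are saved under pics/ and viewed, and the job is handed in when it is done.

```bash
mkdir -p pics; ls; python3 - <<'E'
from station import bot,sensors,eyes
import cv2
for n in ["scene","side","wrist"]:
    im=eyes.read_camera(n); cv2.imwrite(f"pics/{n}0.png",im[:,:,::-1]); 
    c=eyes.calibration(n); print(n,c)
s=sensors.observe(); print(s)
E
```

```text
pics
scene {'fx': 591.7844086825187, 'fy': 591.7844086825187, 'cx': 313.1143610987694, 'cy': 235.10595734962683, 'dist_coeffs': array([-0.12513731,  0.        ,  0.        ,  0.        ,  0.        ]), 'R': array([[-0.11798653,  0.99299856,  0.00574776],
       [ 0.72134313,  0.08968394, -0.68674659],
       [-0.68245386, -0.07688074, -0.72687419]]), 't': array([-0.02275183, -0.25268093,  1.65275375])}
side {'fx': 484.63663145135524, 'fy': 484.63663145135524, 'cx': 314.94696137063147, 'cy': 244.96510235928724, 'dist_coeffs': array([-0.09383349,  0.        ,  0.        ,  0.        ,  0.        ]), 'R': array([[-0.89754523, -0.44091675, -0.00222943],
       [-0.29794912,  0.61022711, -0.73406348],
       [ 0.32502134, -0.65819093, -0.67907719]]), 't': array([0.44169434, 0.15630985, 1.06170841])}
wrist {'fx': 357.15804251843014, 'fy': 357.15804251843014, 'cx': 322.0374034668007, 'cy': 238.35569156968148, 'dist_coeffs': array([0.00426284, 0.        , 0.        , 0.        , 0.        ]), 'T_tool_cam': array([[-3.89406527e-06, -9.50695336e-01, -3.10126389e-01,
         8.46240908e-02],
 
[... 254 characters left out ...]
}
{'time_s': 0.15, 'joint_positions': array([58.29192317, 24.92762459,  1.43061989, 90.1772438 , -0.66429535,
       64.97431598, -4.30313264]), 'dq': array([-0.13312082, -0.1263046 ,  0.14277908, -0.15376343, -0.03513659,
        0.01234938, -0.12546968]), 'joint_torque': array([ 1.25706480e-03, -6.68266940e+01,  9.85760316e-01, -3.14694786e+01,
       -6.05608779e-02,  3.93817713e-02,  9.03997943e-05]), 'position': array([ 0.27208696, -0.56220994,  0.21582069]), 'eef_rot': array([-1.79929428e+02,  6.65060590e-03,  2.58257869e+01]), 'ft_force': array([ 0.51029532, -0.87636779,  0.07264923]), 'wrist_torque': array([-0.04193187, -0.05044428,  0.01911029]), 'gripper_width': 0.0919374266338494}
```

View pics/scene0.png

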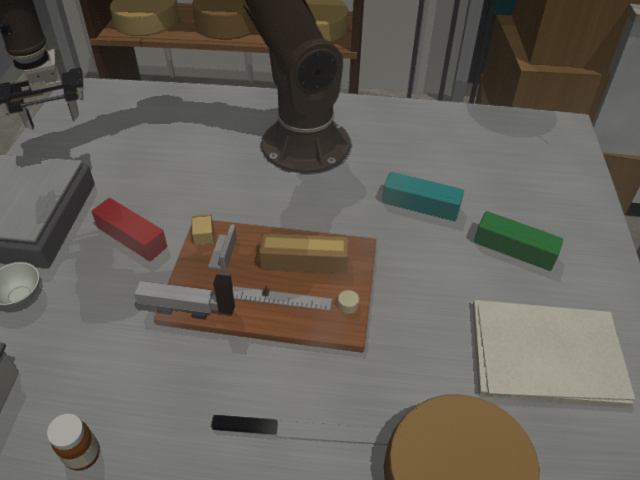

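View pics/side0.png

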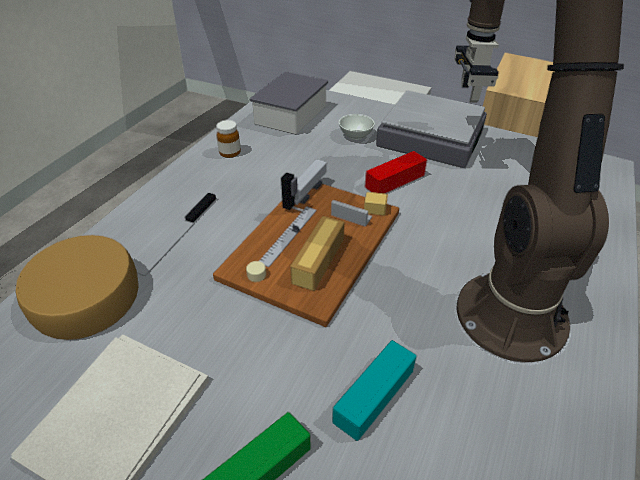

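View pics/wrist0.png

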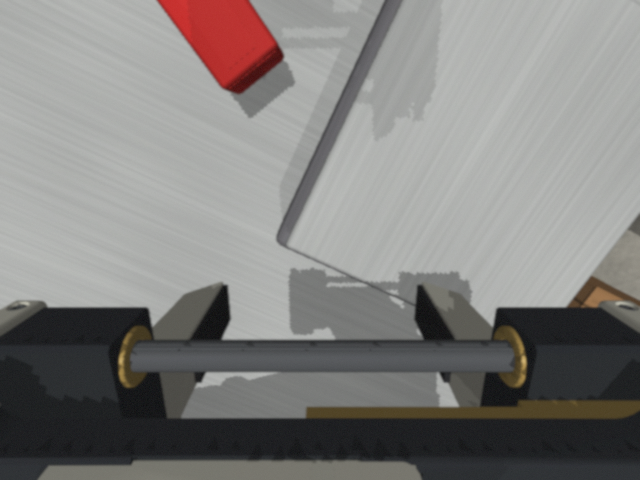

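The scene camera shows the board with corners near (188,222), (376,237), (363,345) and (158,325). The loaf is at (305,253), the stop at (224,247), the grip at (224,295), the rider at (266,292) and the puck at (348,301). I'll enlarge both views.

```bash
python3 - <<'E'
import cv2
a=cv2.imread("pics/scene0.png")[200:360,130:390]; cv2.imwrite("pics/sc0.png",cv2.resize(a,None,fx=3,fy=3,interpolation=cv2.INTER_CUBIC))
a=cv2.imread("pics/side0.png")[150:340,205:415]; cv2.imwrite("pics/si0.png",cv2.resize(a,None,fx=3,fy=3,interpolation=cv2.INTER_CUBIC))
E
```

```text
(no output)
```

View pics/sc0.png

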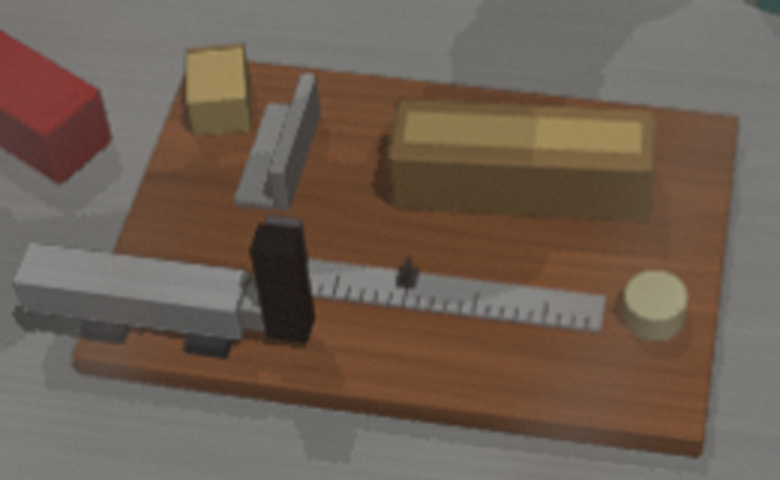

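View pics/si0.png

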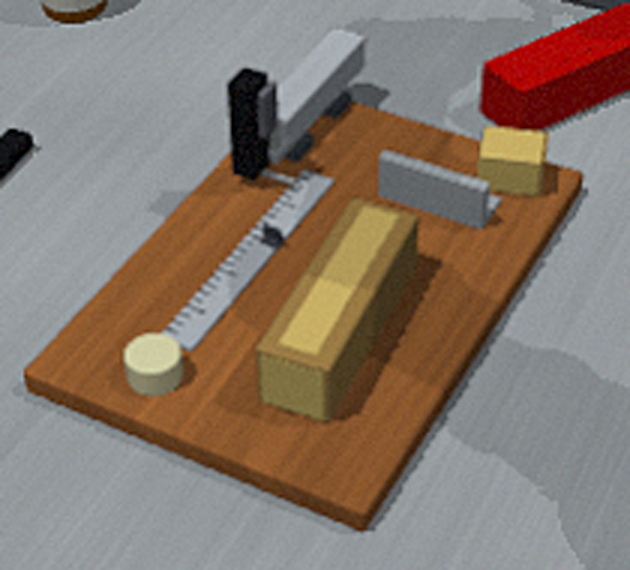

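```bash
cat > h.py <<'E'
import numpy as np, cv2
from scipy.optimize import least_squares
from station import bot,sensors,eyes,workorder
C={n:eyes.calibration(n) for n in ["scene","side","wrist"]}
def K(c): return np.array([[c['fx'],0,c['cx']],[0,c['fy'],c['cy']],[0,0,1.]])
def ext(n,tool=None):
    c=C[n]
    if n!="wrist": return np.array(c['R']),np.array(c['t'])
    p,e=tool
    from scipy.spatial.transform import Rotation as Ro
    T=np.eye(4);T[:3,:3]=Ro.from_euler('xyz',e,degrees=True).as_matrix();T[:3,3]=p
    W=np.linalg.inv(T@np.array(c['T_tool_cam'])); return W[:3,:3],W[:3,3]
def proj(n,X,tool=None):
    c=C[n];R,t=ext(n,tool)
    return cv2.projectPoints(np.atleast_2d(np.float64(X)),cv2.Rodrigues(R)[0],t,K(c),np.array(c['dist_coeffs']))[0][:,0]
def ray(n,uv,z,tool=None):
    c=C[n];R,t=ext(n,tool)
    p=cv2.undistortPoints(np.float64([[uv]]),K(c),np.array(c['dist_coeffs']))[0,0]
    d=R.T@np.array([p[0],p[1],1]);o=-R.T@t
    return o+d*(z-o[2])/d[2]
def T(pose,P):
    x,y,a=pose;P=np.atleast_2d(np.float64(P));c,s=np.cos(a),np.sin(a)
    return np.c_[x+c*P[:,0]-s*P[:,1],y+s*P[:,0]+c*P[:,1],P[:,2]]
def fit(obs,x0):
    # obs: list of (cam,uv,P,tool)
    f=lambda q:np.concatenate([proj(n,T(q,P),tl)[0]-uv for n,uv,P,tl in obs])
    r=least_squares(f,x0,loss='soft_l1',f_scale=1.5); return r.x,f(r.x).reshape(-1,2)
def snap(n,name):
    s=sensors.observe();im=eyes.read_camera(n);cv2.imwrite(f"pics/{name}.png",im[:,:,::-1]);return (s['position'].copy(),s['eef_rot'].copy())
E
cat > a.py <<'E'
from h import *
sc=lambda x,y:np.array([130+(x+.5)/3-.5,200+(y+.5)/3-.5])
si=lambda x,y:np.array([205+(x+.5)/3-.5,150+(y+.5)/3-.5])
o=[("scene",sc(738,116),[.22,.15,.025],None),("scene",sc(700,442),[.22,-.15,.025],None),("scene",sc(80,362),[-.22,-.15,.025],None),
("side",si(364,517),[.22,.15,.025],None),("side",si(27,378),[.22,-.15,.025],None),("side",si(580,175),[-.22,.15,.025],None)]
J,r=fit(o,[.5,-.1,1.57]);print("jig",J,np.degrees(J[2]));print(r.round(1))
a,b=.095,.03
o=[("scene",sc(*p),P,None) for p,P in [((400,100),[-a,b,.085]),((654,110),[a,b,.085]),((652,166),[a,-b,.085]),((392,147),[-a,-b,.085])]]
o+=[("side",si(*p),P,None) for p,P in [((350,200),[-a,-b,.085]),((418,215),[-a,b,.085]),((330,363),[a,b,.085]),((258,350),[a,-b,.085]),((328,418),[a,b,.025])]]
L,r=fit(o,[.45,-.1,1.57]);print("loaf",L,np.degrees(L[2]));print(r.round(1))
for n,p,z in [("scene",sc(407,260),.044),("side",si(268,227),.044)]:
    w=ray(n,p,z);c,s=np.cos(J[2]),np.sin(J[2]);d=w-[J[0],J[1],0];print("rider",w,c*d[0]+s*d[1],-s*d[0]+c*d[1])
w=np.array([L[0],L[1]])-J[:2];print("loaf in jig",c*w[0]+s*w[1],-s*w[0]+c*w[1],np.degrees(L[2]-J[2]))
E
python3 a.py
```

```text
jig [ 0.50246023 -0.00885852  1.5481095 ] 88.70014066510711
[[ 1.2 -0.1]
 [ 3.5  0.3]
 [-2.4 -0.1]
 [ 1.4 -0.1]
 [-1.9 -1.1]
 [ 1.7 -1.2]]
loaf [0.45351241 0.05726892 1.63623657] 93.74944966722582
[[-0.9  0. ]
 [ 0.9  0.4]
 [ 1.2  2.3]
 [-1.4  4.7]
 [ 0.8 -1.5]
 [ 1.2 -0.5]
 [ 0.6  2.8]
 [-0.8 -0.4]
 [ 1.3  3.1]]
rider [ 0.54430776 -0.01451959  0.044     ] -0.004710303903047848 -0.041965180459207156
rider [ 0.55690565 -0.01238528  0.044     ] -0.0022907614184923897 -0.054511405505963714
loaf in jig 0.06500004214661742 0.05043531799891038 5.049309002118702
```

```bash
cat > b.py <<'E'
from h import *
J=[.5025,-.0089,1.548]
for yaw in (88.7,-91.3):
    for P in ([.05,-.03,.28],[-.08,-.11,.11],[.05,-.11,.11],[.065,.05,.07],[-.005,.05,.07]):
        q=bot.ik(list(T(J,P)[0]),[180,0,yaw]); print(yaw,P,None if q is None else np.round(q,0))
E
python3 b.py
```

```text
88.7 [0.05, -0.03, 0.28] [ 18.  18. -37.  95.  11.  71. -22.]
88.7 [-0.08, -0.11, 0.11] [ 21.  33. -26.  97.  17.  55. -12.]
88.7 [0.05, -0.11, 0.11] [ 14.  34. -34.  96.  22.  56. -29.]
88.7 [0.065, 0.05, 0.07] [ 11.  24. -32. 120.  20.  40. -35.]
88.7 [-0.005, 0.05, 0.07] [ 18.  23. -29. 121.  17.  39. -24.]
-91.3 [0.05, -0.03, 0.28] [ 33.  25. -61.  94.  22.  75. 148.]
-91.3 [-0.08, -0.11, 0.11] [ -35.   46.   66.  101.  -46.   65. -135.]
-91.3 [0.05, -0.11, 0.11] [ 29.  44. -61.  95.  42.  66. 135.]
-91.3 [0.065, 0.05, 0.07] [ 31.  34. -61. 119.  40.  50. 125.]
-91.3 [-0.005, 0.05, 0.07] [ -51.   35.   66.  126.  -45.   48. -137.]
```

```bash
python3 - <<'E'
from h import *
J=[.5025,-.0089,1.548]
bot.move_to(list(T(J,[-.04,-.03,.30])[0]),[180,0,88.7])
bot.sleep(.3)
print(snap("wrist","w1"),sensors.observe()['time_s'])
E
```

```text
(array([ 0.53156998, -0.04998266,  0.29989597]), array([-1.79989945e+02, -8.72226862e-04,  8.86562782e+01])) 2.5833
```

View pics/w1.png

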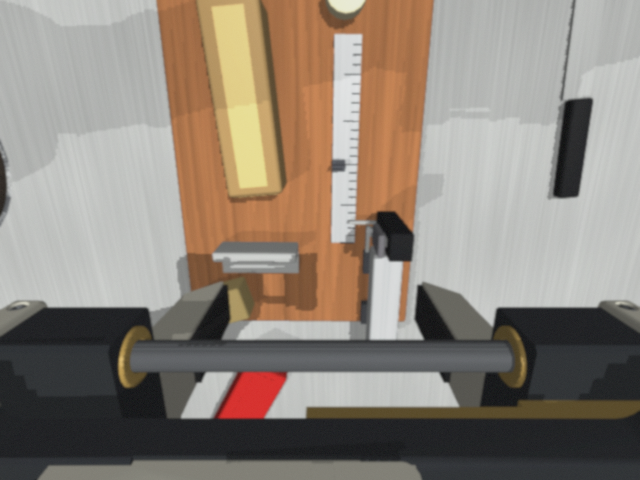

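The wrist view shows the loaf end at (255,193), the stop at (257,245), the rider at (338,165), the pointer at (360,223) and the grip top at (394,225). I'll enlarge it.

```bash
python3 - <<'E'
import cv2
im=cv2.imread("pics/w1.png")
cv2.imwrite("pics/w1a.png",cv2.resize(im[130:330,180:440],None,fx=3,fy=3,interpolation=cv2.INTER_CUBIC))
cv2.imwrite("pics/w1b.png",cv2.resize(im[150:270,320:420],None,fx=5,fy=5,interpolation=cv2.INTER_CUBIC))
E
```

```text
(no output)
```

View pics/w1a.png

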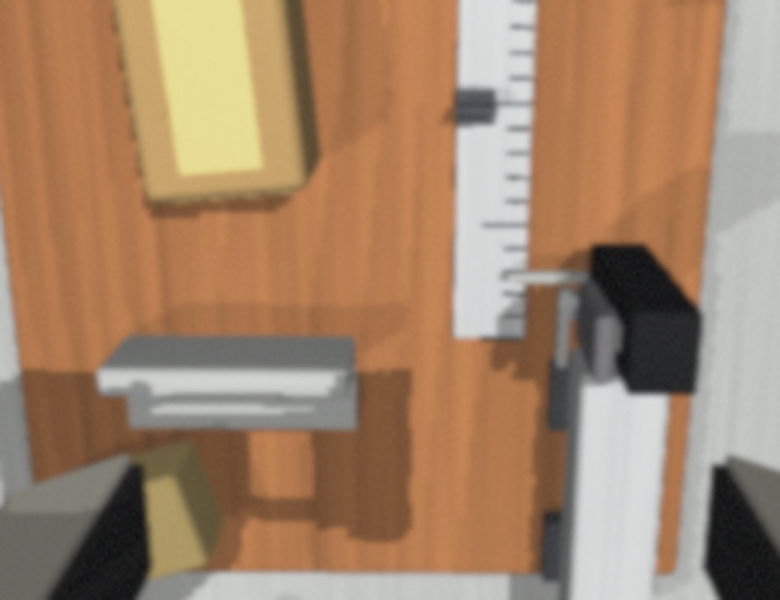

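View pics/w1b.png

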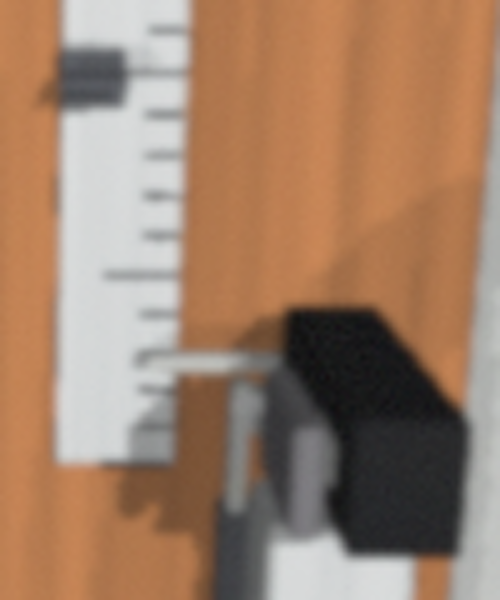

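```bash
cat > c.py <<'E'
from h import *
tl=([0.53157,-0.04998,0.2999],[-179.99,0,88.656])
ca=lambda x,y:np.array([180+(x+.5)/3-.5,130+(y+.5)/3-.5])
cb=lambda x,y:np.array([320+(x+.5)/5-.5,150+(y+.5)/5-.5])
w=lambda uv,P:("wrist",uv,P,tl)
o=[w(np.array([406.5,320.5]),[-.22,-.15,.025]),w(np.array([193.8,321]),[-.22,.15,.025]),
 w(ca(355,337),[-.1,0,.025]),w(ca(98,370),[-.1,.1,.07]),w(ca(357,370),[-.1,0,.07]),w(ca(130,337),[-.1,.1,.025])]
J,r=fit(o,[.5,-.01,1.55]);print("jig",J,np.degrees(J[2]));print(r.round(1))
def inj(p):
    c,s=np.cos(J[2]),np.sin(J[2]);d=p[:2]-J[:2];return np.array([c*d[0]+s*d[1],-s*d[0]+c*d[1]])
print("rider",[inj(ray("wrist",cb(92,y),.044,tl)) for y in (72,76)])
for z in (.03,.036,.044): print("ptr",z,inj(ray("wrist",cb(137,361),z,tl)))
for p in [(345,418),(460,418),(345,553),(460,553)]: print("grip",inj(ray("wrist",cb(*p),.134,tl)))
# board top edge points, check y
for uv in [(160,0),(174,130),(433,0),(424,110)]: print("edge",inj(ray("wrist",uv,.025,tl)))
# loaf end: top corners
for p in [(152,203),(303,188)]: print("loaf top?",inj(ray("wrist",ca(*p),.085,tl)),inj(ray("wrist",ca(*p),.025,tl)))
E
python3 c.py
```

```text
jig [ 0.50180571 -0.01280579  1.54740885] 88.65999620581367
[[ 0.2  1.1]
 [ 0.7  0.6]
 [ 0.9 -0.9]
 [ 0.2  0.1]
 [-2.1  0.1]
 [-0.4 -0.9]]
rider [array([ 0.00161757, -0.04903027]), array([ 0.0006944 , -0.04904308])]
ptr 0.03 [-0.07238499 -0.06209484]
ptr 0.036 [-0.07073015 -0.0616645 ]
ptr 0.044 [-0.0685237  -0.06109072]
grip [-0.05528745 -0.09569231]
grip [-0.055285   -0.11824166]
grip [-0.08371688 -0.09733251]
grip [-0.08370957 -0.1204486 ]
edge [0.17233436 0.14322002]
edge [0.03923041 0.14559138]
edge [ 0.17235942 -0.14917689]
edge [ 0.06161329 -0.14948247]
loaf top? [-0.02962     0.06952807] [-0.04185386  0.08518691]
loaf top? [-0.02410863  0.01450914] [-0.0354808   0.02156588]
```

```bash
python3 - <<'E'
from h import *
J=[.5018,-.0122,1.5474]
def st(m):
    s=sensors.observe();print(m,round(s['time_s'],2),s['position'].round(4),s['eef_rot'][2].round(2),s['ft_force'].round(1),round(s['gripper_width'],4))
p=lambda x,y,z:list(T(J,[x,y,z])[0])
bot.move_to(p(.066,.050,.15),[180,0,88.66+5.3])
bot.move_linear(p(.066,.050,.062)); st("down")
bot.move_gripper(.05,25); st("grip")
bot.move_linear(p(.02,.050,.062),attitude=[180,0,88.66]); st("mid")
snap("wrist","w2"); snap("scene","s2"); st("x")
E
```

```text
down 4.13 [0.4544 0.0549 0.0628] 93.92 [-0.1 -0.1 -0.7] 0.0916
grip 4.74 [0.4533 0.0549 0.0622] 93.95 [-2.3 -0.6  5.6] 0.0601
mid 5.2 [0.4528 0.0071 0.0622] 88.53 [ 1.7 -6.6  3.9] 0.0597
x 5.3 [0.4527 0.0073 0.0622] 88.58 [ 1.6 -6.6  4.8] 0.0596
```

View pics/w2.png

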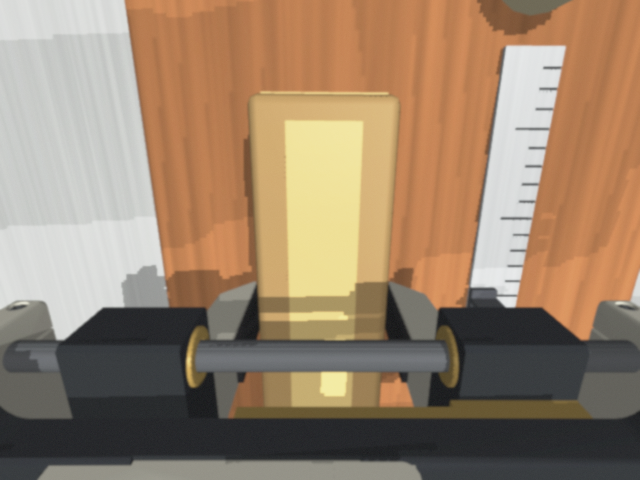

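View pics/s2.png

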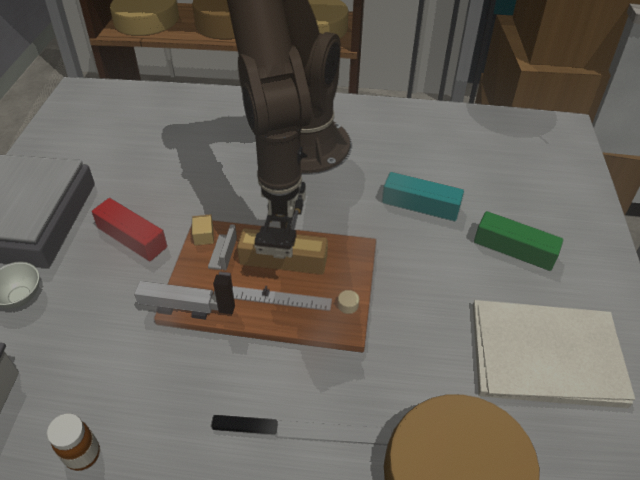

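The loaf is held square between the pads: its edges run parallel to the fingers, with the far end at row 95 in the wrist picture. Next I slide it to the stop in small steps and watch the force.

```bash
python3 - <<'E'
from h import *
J=[.5018,-.0122,1.5474]
def st(m):
    s=sensors.observe();print(m,round(s['time_s'],2),s['position'].round(4),s['eef_rot'][2].round(2),s['ft_force'].round(1),s['wrist_torque'].round(2),round(s['gripper_width'],4));return s
p=lambda x,y,z:list(T(J,[x,y,z])[0])
bot.move_linear(p(.004,.050,.062),.08); st("a")
x=.004
for i in range(14):
    x-=.0015; bot.move_linear(p(x,.050,.062),.03); s=st(f"{x:.4f}")
    if s['ft_force'][1]>14: break
E
```

```text
a 5.65 [ 0.4524 -0.0074  0.0622] 88.65 [ 1.1 -1.7  4.2] [-0.44 -0.14  0.08] 0.0598
0.0025 5.9 [ 0.4523 -0.0078  0.0622] 88.69 [1.4 3.6 5.7] [ 0.82 -0.12 -0.13] 0.0599
0.0010 6.15 [ 0.4522 -0.0088  0.0622] 88.72 [1.2 6.1 6.1] [ 1.23 -0.03 -0.2 ] 0.0599
-0.0005 6.4 [ 0.4522 -0.0101  0.0622] 88.73 [0.1 6.4 5.6] [ 1.33  0.04 -0.1 ] 0.0598
-0.0020 6.65 [ 0.4521 -0.0116  0.0622] 88.74 [1.1 5.4 5.4] [ 1.35  0.03 -0.06] 0.0596
-0.0035 6.9 [ 0.452  -0.013   0.0622] 88.74 [1.4 5.9 5.7] [ 1.43  0.08 -0.11] 0.0595
-0.0050 7.15 [ 0.452  -0.0145  0.0622] 88.74 [-0.4  6.   6.2] [ 1.38  0.08 -0.07] 0.0597
-0.0065 7.4 [ 0.4519 -0.016   0.0622] 88.74 [0.5 5.9 5.3] [ 1.45  0.1  -0.1 ] 0.0602
-0.0080 7.65 [ 0.4519 -0.0165  0.0622] 88.78 [-0.5 10.3  5.6] [ 2.2   0.2  -0.16] 0.0598
-0.0095 7.9 [ 0.452  -0.0165  0.0622] 88.83 [ 0.1 15.3  5.1] [ 3.46  0.25 -0.39] 0.0596
```

```bash
python3 - <<'E'
from h import *
J=[.5018,-.0122,1.5474]
def st(m):
    s=sensors.observe();print(m,round(s['time_s'],2),s['position'].round(4),s['eef_rot'][2].round(2),s['ft_force'].round(1),s['wrist_torque'].round(2),round(s['gripper_width'],4));return s
p=lambda x,y,z:list(T(J,[x,y,z])[0])
bot.move_gripper(.09); st("open")
bot.move_linear(p(-.006,.050,.14),.25)
bot.move_linear(p(.13,.050,.14),.25); bot.move_gripper(0,25)
bot.move_linear(p(.13,.050,.066),.2); st("down")
bot.move_linear(p(.110,.050,.066),.1); st("near")
x=.110
for i in range(20):
    x-=.0015; bot.move_linear(p(x,.050,.066),.03); s=st(f"{x:.4f}")
    if s['ft_force'][1]>16: break
snap("wrist","w3"); snap("side","d3")
E
```

```text
open 8.6 [ 0.4516 -0.0206  0.062 ] 88.66 [0.1 0.1 0.3] [ 0.   -0.06  0.  ] 0.0901
down 11.68 [0.4549 0.1192 0.0663] 88.69 [ 1.   0.8 -0.1] [ 0.01 -0.08 -0.01] 0.0008
near 12.03 [0.4551 0.0986 0.0669] 88.57 [ 0.2 -0.5  0.3] [ 0.03 -0.07  0.02] 0.0002
0.1085 12.28 [0.4545 0.0978 0.0662] 88.68 [0.3 0.2 0.4] [-0.02 -0.05 -0.  ] 0.0002
0.1070 12.53 [0.4543 0.096  0.066 ] 88.66 [0.3 0.4 0.3] [-0.03 -0.04 -0.03] 0.0003
0.1055 12.78 [0.4542 0.0944 0.066 ] 88.65 [ 0.4  0.9 -0.1] [-0.06 -0.05  0.02] 0.0001
0.1040 13.03 [0.4542 0.0928 0.066 ] 88.65 [-0.4 -0.4 -0. ] [-0.01 -0.12 -0.  ] 0.0001
0.1025 13.28 [0.4542 0.0913 0.066 ] 88.65 [ 0.6 -0.7 -0. ] [ 0.03 -0.08 -0.02] 0.0008
0.1010 13.53 [0.4541 0.0898 0.066 ] 88.65 [ 0.5  0.3 -0.3] [ 0.02 -0.16  0.05] 0.0004
0.0995 13.78 [0.4542 0.0895 0.0661] 88.71 [-0.4  6.  -1.8] [ 1.19 -0.1  -0.02] 0.0006
0.0980 14.03 [0.4544 0.0895 0.0663] 88.76 [-0.9 10.2 -2.4] [ 2.26  0.05 -0.04] 0.0003
0.0965 14.28 [0.4546 0.0894 0.0665] 88.82 [-1.3 14.  -1.5] [ 3.16  0.23 -0.02] 0.0002
0.0950 14.53 [0.4547 0.0893 0.0667] 88.88 [-1.6 18.  -0.3] [ 4.14  0.31 -0.05] 0.0001
```

View pics/d3.png

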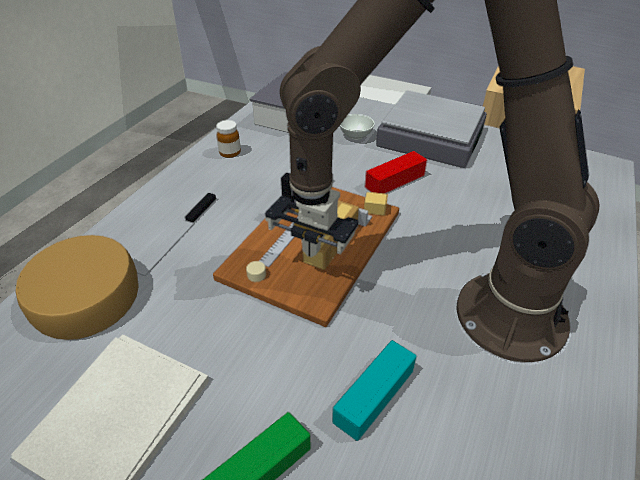

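```bash
python3 - <<'E'
from h import *
J=[.5018,-.0122,1.5474]
p=lambda x,y,z:list(T(J,[x,y,z])[0])
bot.move_linear(p(.12,.050,.066),.15)
bot.move_linear(p(.12,.050,.15),.3)
bot.move_gripper(.08)
bot.move_to(p(-.07,-.06,.25),[180,0,88.66]); bot.sleep(.3)
print(snap("wrist","w4"),sensors.observe()['time_s'])
im=cv2.imread("pics/w4.png")
cv2.imwrite("pics/w4a.png",cv2.resize(im[60:320,120:440],None,fx=2.3,fy=2.3,interpolation=cv2.INTER_CUBIC))
cv2.imwrite("pics/w4b.png",cv2.resize(im[100:250,240:400],None,fx=4,fy=4,interpolation=cv2.INTER_CUBIC))
E
```

```text
(array([ 0.55986419, -0.08246894,  0.24977273]), array([-1.79972925e+02, -6.03017060e-03,  8.87628312e+01])) 18.0
```

View pics/w4.png

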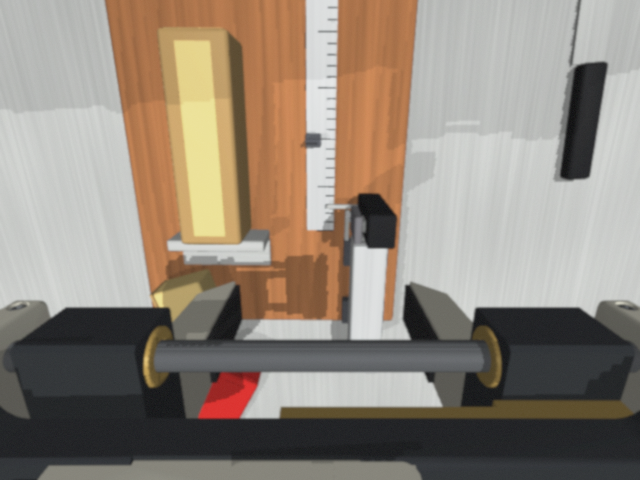

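View pics/w4b.png

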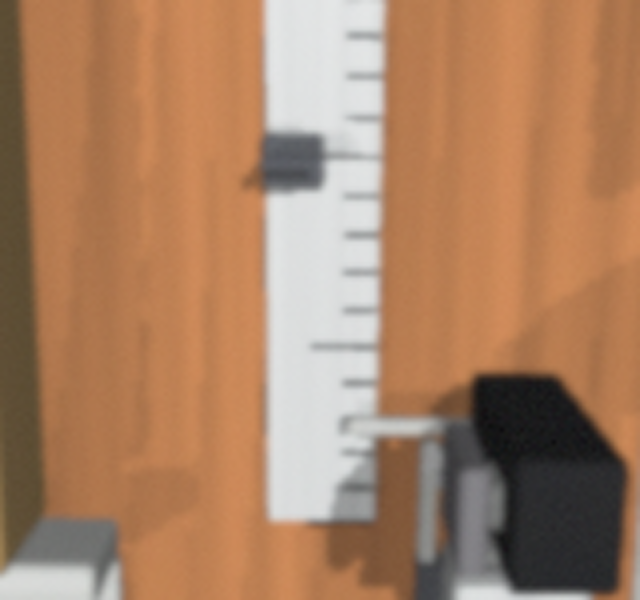

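```bash
cat > d.py <<'E'
from h import *
J=np.array([.5018,-.0122,1.5474])
tl=([0.55986,-0.08247,0.24977],[-179.973,0,88.763])
cb=lambda x,y:np.array([240+(x+.5)/4-.5,100+(y+.5)/4-.5])
def inj(p):
    c,s=np.cos(J[2]),np.sin(J[2]);d=p[:2]-J[:2];return np.array([c*d[0]+s*d[1],-s*d[0]+c*d[1]]).round(4)
print("rider mid",inj(ray("wrist",cb(292,160),.044,tl)),"saddle ends",inj(ray("wrist",cb(292,132),.035,tl)),inj(ray("wrist",cb(292,189),.030,tl)))
for z in (.034,.04,.044): print("ptr",z,inj(ray("wrist",cb(342,426),z,tl)))
for p in [(515,462),(622,462),(515,590),(622,590)]: print("grip",inj(ray("wrist",cb(*p),.134,tl)))
for y in (156,195,234,271,310,346,382,452,488): print("tick",inj(ray("wrist",cb(360,y),.0275,tl))[0])
E
python3 d.py
python3 - <<'E'
import cv2
im=cv2.imread("pics/w4.png")
cv2.imwrite("pics/w4c.png",cv2.resize(im[125:160,290:345],None,fx=12,fy=12,interpolation=cv2.INTER_CUBIC))
cv2.imwrite("pics/w4d.png",cv2.resize(im[190:255,310:400],None,fx=8,fy=8,interpolation=cv2.INTER_CUBIC))
E
```

```text
rider mid [-0.001  -0.0497] saddle ends [ 0.0055 -0.0495] [-0.009  -0.0493]
ptr 0.034 [-0.072  -0.0628]
ptr 0.04 [-0.0706 -0.0627]
ptr 0.044 [-0.0697 -0.0627]
grip [-0.0565 -0.0975]
grip [-0.0565 -0.1194]
grip [-0.0844 -0.0986]
grip [-0.0843 -0.1212]
tick -0.0007
tick -0.0107
tick -0.0209
tick -0.0307
tick -0.0412
tick -0.051
tick -0.061
tick -0.081
tick -0.0915
```

View pics/w4c.png

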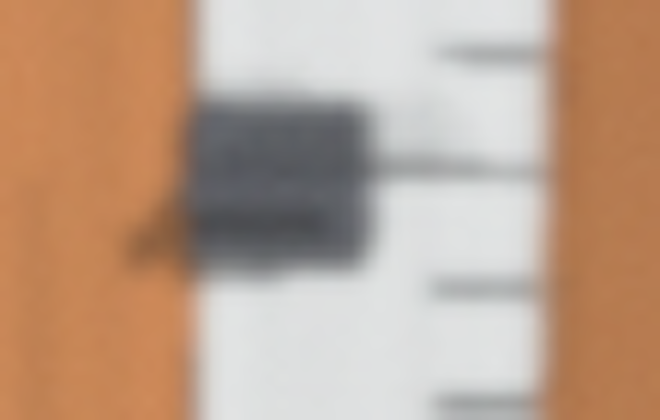

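View pics/w4d.png

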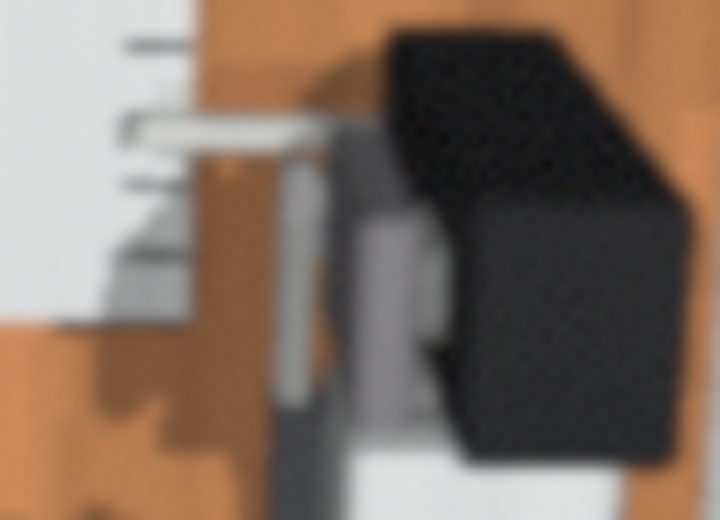

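```bash
python3 - <<'E'
from h import *
J=[.5018,-.0122,1.5474]
def st(m):
    s=sensors.observe();print(m,round(s['time_s'],2),s['position'].round(4),s['eef_rot'][2].round(2),s['ft_force'].round(1),s['wrist_torque'].round(2),round(s['gripper_width'],4));return s
p=lambda x,y,z:list(T(J,[x,y,z])[0])
bot.move_linear(p(-.0705,-.1075,.16),.2)
bot.move_linear(p(-.0705,-.1075,.110),.12); st("down")
bot.move_gripper(.015,25); bot.sleep(.2); st("grip")
bot.move_linear(p(-.06,-.1075,.110),.05); st("pull1")
bot.move_linear(p(-.035,-.1075,.110),.08); st("pull2")
snap("wrist","w5"); snap("side","d5"); snap("scene","s5")
E
```

```text
down 19.23 [ 0.608  -0.0852  0.1109] 88.66 [ 0.5 -0.1  1. ] [ 0.05 -0.16 -0.04] 0.0801
grip 20.34 [ 0.6082 -0.0852  0.1101] 88.65 [ 5.1 -1.1 -2.3] [-0.12 -0.69 -0.09] 0.0263
pull1 20.7 [ 0.6085 -0.0749  0.1101] 88.66 [ 4.9 -2.8 -3.1] [-0.38 -0.84 -0.08] 0.0264
pull2 21.16 [ 0.6093 -0.0499  0.1101] 88.67 [ 6.  -2.5 -2.7] [-0.53 -0.94 -0.07] 0.0268
```

View pics/w5.png

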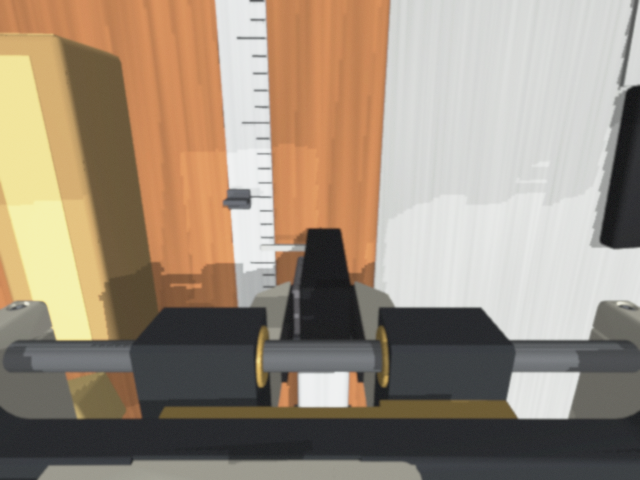

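View pics/d5.png

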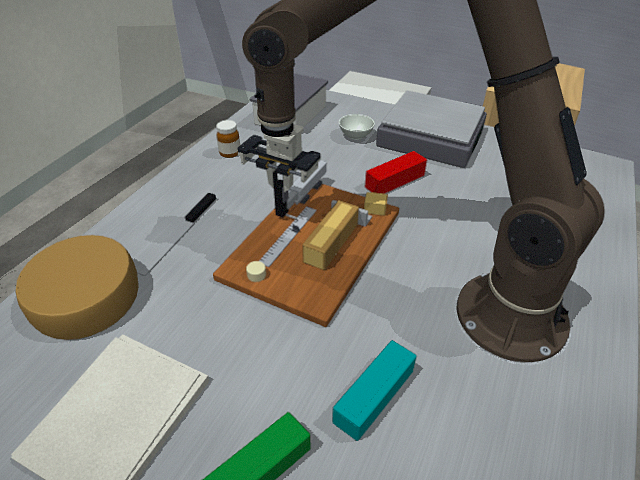

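View pics/s5.png

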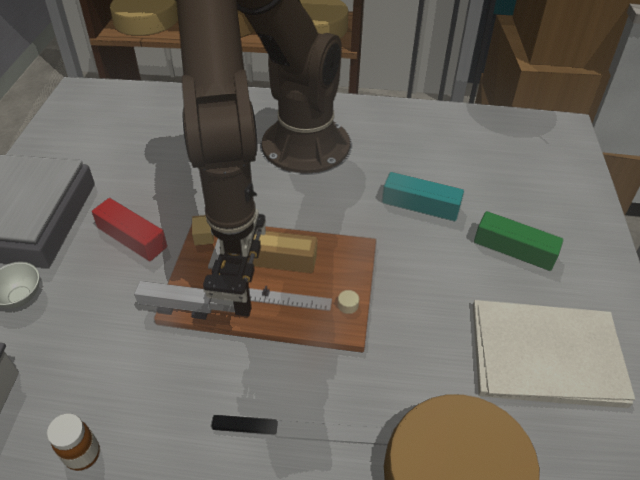

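The arm follows, and the wrist view shows the pointer tip at (262,246) and the rider at (238,197). I'll pull on to near the mark and measure again.

```bash
python3 - <<'E'
from h import *
J=[.5018,-.0122,1.5474]
def st(m):
    s=sensors.observe();print(m,round(s['time_s'],2),s['position'].round(4),s['eef_rot'][2].round(2),s['ft_force'].round(1),round(s['gripper_width'],4));return s
p=lambda x,y,z:list(T(J,[x,y,z])[0])
bot.move_linear(p(-.003,-.1075,.110),.08); bot.sleep(.3); st("pull3")
print(snap("wrist","w6")); snap("side","d6"); snap("scene","s6")
im=cv2.imread("pics/w6.png")
cv2.imwrite("pics/w6a.png",cv2.resize(im[210:290,210:330],None,fx=6,fy=6,interpolation=cv2.INTER_CUBIC))
im=cv2.imread("pics/d6.png")
cv2.imwrite("pics/d6a.png",cv2.resize(im[190:250,260:340],None,fx=8,fy=8,interpolation=cv2.INTER_CUBIC))
im=cv2.imread("pics/s6.png")
cv2.imwrite("pics/s6a.png",cv2.resize(im[270:330,230:310],None,fx=8,fy=8,interpolation=cv2.INTER_CUBIC))
im=cv2.imread("pics/w5.png")
cv2.imwrite("pics/w5a.png",cv2.resize(im[180:260,210:330],None,fx=6,fy=6,interpolation=cv2.INTER_CUBIC))
E
```

```text
pull3 22.16 [ 0.6102 -0.0188  0.1101] 88.6 [ 6.2 -2.3 -3.3] 0.0263
(array([ 0.61017178, -0.01882347,  0.11006429]), array([1.79903722e+02, 5.13229297e-02, 8.86006491e+01]))
```

View pics/w6a.png

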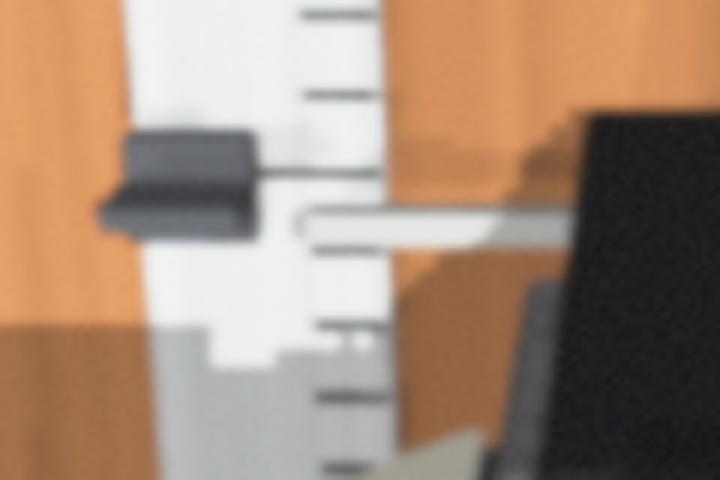

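View pics/d6a.png

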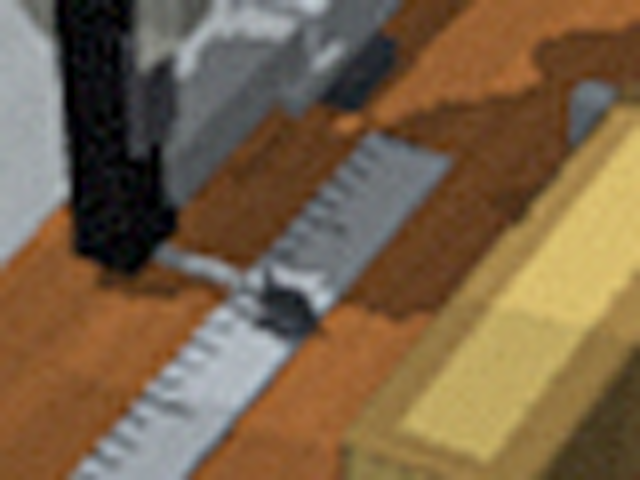

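View pics/s6a.png

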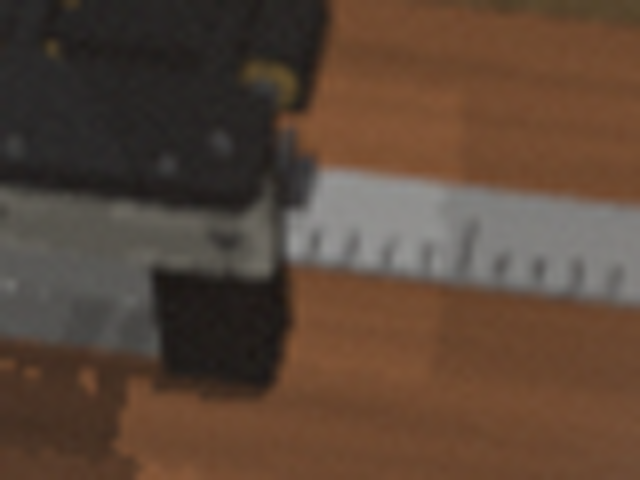

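View pics/w5a.png

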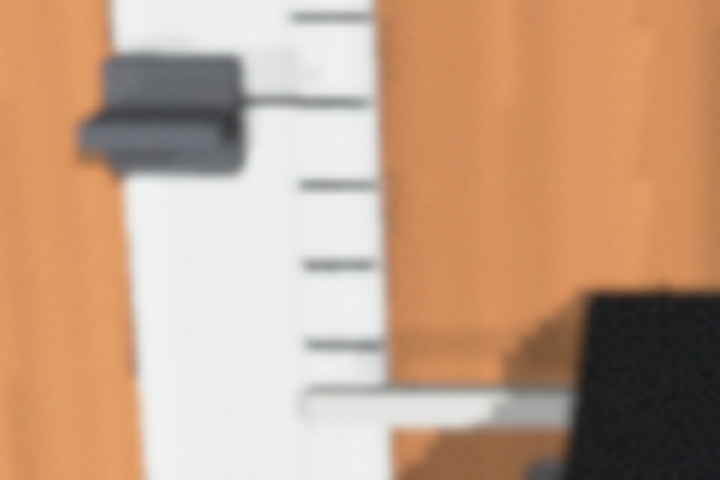

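```bash
cat > e.py <<'E'
from h import *
J=np.array([.5018,-.0122,1.5474])
tl=([0.61017,-0.01882,0.11006],[179.904,.051,88.60])
cb=lambda x,y:np.array([210+(x+.5)/6-.5,210+(y+.5)/6-.5])
def inj(p):
    c,s=np.cos(J[2]),np.sin(J[2]);d=p[:2]-J[:2];return np.array([c*d[0]+s*d[1],-s*d[0]+c*d[1]]).round(4)
for y in (205,216,228): print("fin",y,inj(ray("wrist",cb(170,y),.044,tl)))
for z in (.034,.036,.038,.04,.042,.044): print("ptr",z,inj(ray("wrist",cb(305,229),z,tl)), "edges",inj(ray("wrist",cb(350,211),z,tl))[0],inj(ray("wrist",cb(350,247),z,tl))[0])
print("tick",[inj(ray("wrist",cb(340,y),.0275,tl))[0] for y in (15,95,173,250,325)])
E
python3 e.py
```

```text
fin 205 [ 0.0004 -0.05  ]
fin 216 [-0.0009 -0.0499]
fin 228 [-0.0024 -0.0498]
ptr 0.034 [-0.0061 -0.0636] edges -0.0038 -0.0084
ptr 0.036 [-0.0054 -0.064 ] edges -0.0031 -0.0077
ptr 0.038 [-0.0047 -0.0644] edges -0.0024 -0.007
ptr 0.04 [-0.004  -0.0647] edges -0.0017 -0.0062
ptr 0.042 [-0.0033 -0.0651] edges -0.001 -0.0055
ptr 0.044 [-0.0025 -0.0655] edges -0.0003 -0.0048
tick [np.float64(0.0189), np.float64(0.0089), np.float64(-0.0011), np.float64(-0.0112), np.float64(-0.0213)]
```

```bash
python3 - <<'E'
from h import *
J=[.5018,-.0122,1.5474]
def st(m):
    s=sensors.observe();print(m,round(s['time_s'],2),s['position'].round(4),s['eef_rot'].round(2),s['ft_force'].round(1),round(s['gripper_width'],4));return s
p=lambda x,y,z:list(T(J,[x,y,z])[0])
bot.move_linear(p(.0002,-.1075,.110),.04); bot.sleep(.4); st("pull4")
print(snap("wrist","w7")); snap("side","d7")
im=cv2.imread("pics/w7.png")
cv2.imwrite("pics/w7a.png",cv2.resize(im[210:290,210:330],None,fx=6,fy=6,interpolation=cv2.INTER_CUBIC))
im=cv2.imread("pics/d7.png")
cv2.imwrite("pics/d7a.png",cv2.resize(im[200:250,260:320],None,fx=12,fy=12,interpolation=cv2.INTER_CUBIC))
E
```

```text
pull4 22.96 [ 0.6103 -0.0157  0.1101] [1.799e+02 5.000e-02 8.860e+01] [ 6.5 -3.4 -2.8] 0.0266
(array([ 0.61026673, -0.01570703,  0.11007232]), array([1.79900853e+02, 5.40298856e-02, 8.85967727e+01]))
```

View pics/w7a.png

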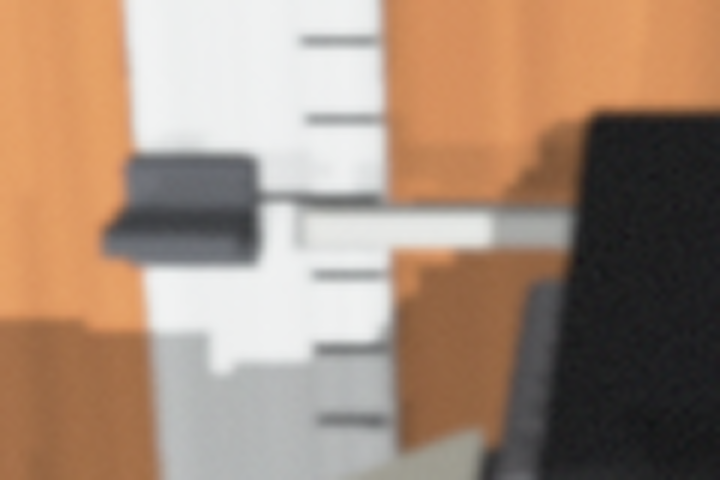

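View pics/d7a.png

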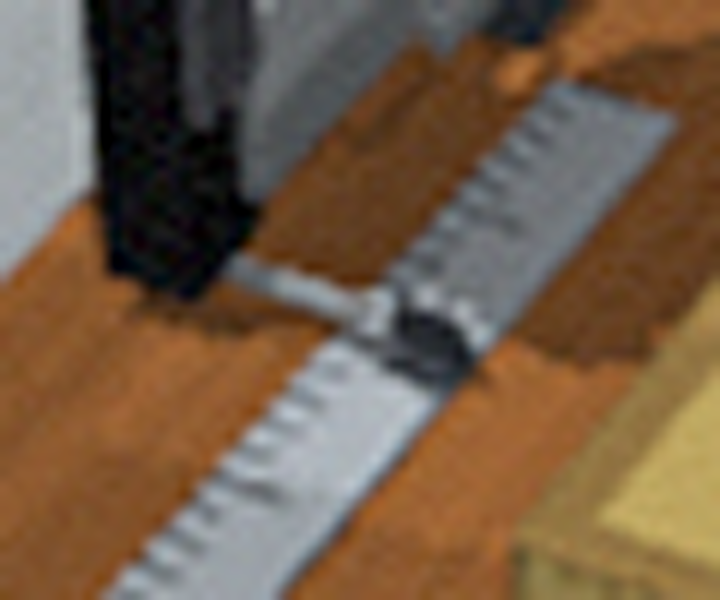

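View pics/d7.png

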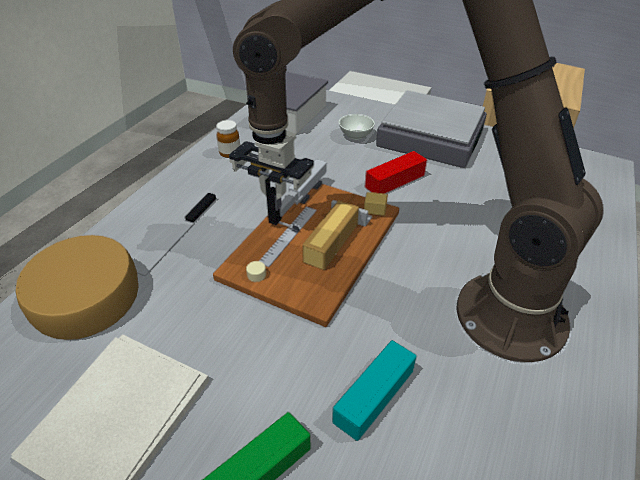

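```bash
python3 - <<'E'
from h import *
J=np.array([.5018,-.0122,1.5474])
im=cv2.imread("pics/d7.png")[200:250,260:320]; im=cv2.resize(im,None,fx=12,fy=12,interpolation=cv2.INTER_CUBIC)
def pt(P,col):
    u,v=proj("side",T(J,P))[0]; q=(int((u-260+.5)*12),int((v-200+.5)*12)); print(P,q); cv2.circle(im,q,4,col,-1)
for P in ([-.001,-.0425,.044],[-.001,-.0575,.044]): pt(P,(0,0,255))
for P in ([-.001,-.0645,.039],[-.001,-.09,.039]): pt(P,(0,255,0))
for P in ([-.001,-.07,.0275],[.049,-.07,.0275],[-.051,-.07,.0275]): pt(P,(255,0,0))
cv2.imwrite("pics/d7b.png",im)
E
```

```text
[-0.001, -0.0425, 0.044] (471, 322)
[-0.001, -0.0575, 0.044] (408, 300)
[-0.001, -0.0645, 0.039] (380, 309)
[-0.001, -0.09, 0.039] (276, 273)
[-0.001, -0.07, 0.0275] (360, 342)
[0.049, -0.07, 0.0275] (240, 482)
[-0.051, -0.07, 0.0275] (473, 209)
```

View pics/d7b.png

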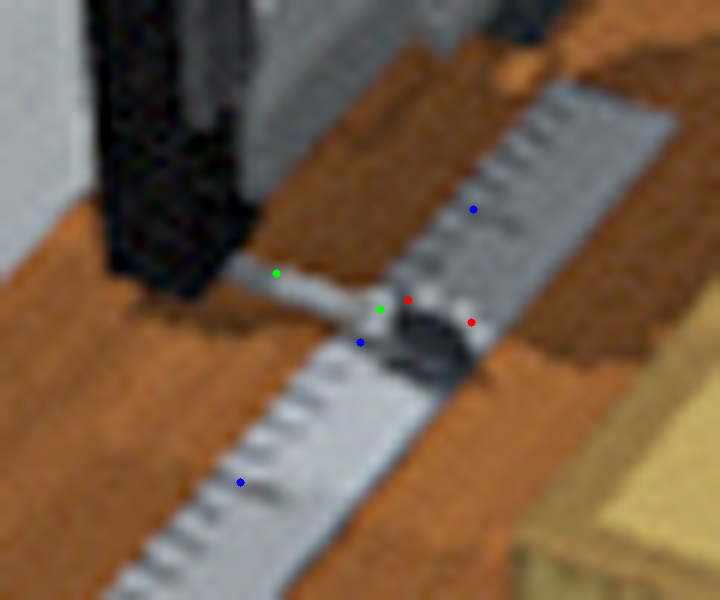

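```bash
python3 - <<'E'
from h import *
s=sensors.observe();print(s['time_s'],s['position'],s['gripper_width'])
workorder.job_done()
E
```

```text
23.0583 [ 0.61026746 -0.01570212  0.11003161] 0.02680710662677905
the job is handed in; nothing more can be done
```

I slid the loaf flush against the end stop, then squeezed the lock button and drew the gauge arm out 69.5 mm to the rider. I handed the job in at 23.1 s, still holding the grip with 25 N set and the button in. The system gave no verdict.

- **Loaf:** I gripped it from above, turned it square and slid it to the stop, where the force rose to 15 N. A second push on its far end reached 18 N and it did not move. The wrist picture shows its end square against the stop.
- **Button and arm:** The fingers closed to about 26.5 mm, against the 28 mm given for the button pressed in. The lock freed and the arm followed the whole pull.
- **Pointer on the mark:** Three wrist measurements put the pull needed at 69.6, 69.6 and 70.7 mm, so the pointer should be within about 1 mm of the fin. The side picture agrees to under a pixel, where one pixel is roughly 1.8 mm. The least certain part is the pointer blade's height, which I took as about 39 mm.
- **Small cheeses:** I did not touch either one. In the last side picture both look to be where they started.

The first jig fit, from the scene and side cameras, had errors of up to 3.5 pixels. I used a fit from the wrist camera instead, which placed the jig about 4 mm away along the arm's direction and matched the contacts at the stop.

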